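# Sort inspected clamp housings into the pass and reject nests

## Robot

A 6-joint arm with a two-finger parallel gripper is mounted at the origin on the work surface. World frame = base frame: x ahead of the robot, y to its left, z up, the work surface at z = 0. Lengths are in m, angles in rad, forces in N, time in s.
With the tool pointing down it reaches from about 0.35 to 0.8 m from the base axis. Payload 7.3 kg.
Tool frame: the origin (TCP) lies on the centre line of the jaws, within the pads' length; the fingertips stand tip_reach ahead of it and the grasp point (between the pads) lies 2 mm behind it (tip_reach is the distance from the TCP to the fingertips, in m); z points along the fingers, y is the line along which they close (so a half turn about z gives the same grasp; the last joint's range is limited). The gripper opens to 85 mm and grips with 20 to 120 N. Pads are 22 mm wide; open, the fingers measure 114 mm over their backs; the gripper's body (76 mm by 85 mm) begins 54 mm behind the grasp point. The pads swing forward as they close: fully open they stand 13 mm farther back than shut.
Start: joints at [-0.146, 0.342, 1.524, -0, 1.275, -0.146], TCP at [0.525, 0, 0.248] pointing down, gripper open.
Joint ranges: [-2.53, 2.53], [-0.77, 2.02], [0.04, 2.7], [-1, 4.14], [0.28, 2.66], [-3.11, 3.11]. Speed limits (rad/s): [2.57, 2.57, 3.14, 3.14, 3.14, 3.14].

## Interface

Orientations are given as a unit quaternion [x, y, z, w].
In Python, from cell import read_state, camera, camera_model, close_job, outline_of, tip_of, tip_reach gives the robot as it stands.
- The arm moves only by the tool drive_tool, never from a script. Its argument "series" is one flat list of numbers, 7 for each row, row after row: the shift along the tool's x, y, z in mm, then the turn, a rotation vector about the tool's x, y, z in rad, then the finger opening in mm, from 0 to 85.4. In form: [tx, ty, tz, ax, ay, az, gripper, tx, ty, tz, ax, ay, az, gripper, ...]. A call has 1 to 20 rows; each row is the pose to reach, as a shift and turn from the pose commanded when the call began, along the tool's axes at that moment; what a row does not reach only later rows make up. A row lasts 1/12 s, in which the tool goes at most 41.7 mm and 7.16 degrees, less where a joint would pass 70% of its speed; a pose out of reach is approached as far as the arm can. A call with a gripper value outside its range is refused whole. The fingers move at their own pace and stop on an object; the grip force is fixed at half the most. Time passes only in rows, so rows that repeat a pose let the fingers close. It gives the time, the measured TCP pose, the force, the opening and the grip force at its end, in the units of the state.
- read_state(): the state, without advancing time (a new reading comes with each control period).
- camera(name): name is "scene" or "side" or "wrist"; returns (picture, depth): 480x640x3 uint8, red, green, blue; 480x640 float32, m along the optical axis (not along the pixel's ray), 0 where there is no reading.
- camera_model(name): a dict with "camera_matrix" (3x3 intrinsics, pixels), "D" ([k1, k2, p1, p2, k3] as OpenCV has them; the pictures are not rectified), "position" and "attitude" of the camera in the world; the wrist camera has in their place "mount" (4x4, takes a point from camera to tool coordinates, whose origin is the TCP and whose axes are the flange's). Camera axes: x right, y down, z forward; pixel columns grow to the right and rows downward; lengths in m; the calibration is good to about 2 mm. A picture is of the moment at which its call begins: read the wrist's pose just before it. camera_model takes no time and is no camera call.
- close_job(): hands the job in; it is judged then, once.
Trained networks look in the newest picture that a camera, given by its name, has taken for a name from the list of things; names that differ only in an ending like _2 or _b are one class to them, and where a whole thing is asked for, a point or a joint stands for the part that bears it (a point fixed in the world has none). Each returns a list of dicts, best first, with "score" (0 to 1); they miss things now and then, are a little off and sometimes report something else, mostly with a low value. They report only what shows in the picture. A call takes as long as a camera call. They do not tell look-alikes from the thing itself.
- outline_of(camera, label): "region" (480x640 bool, what is visible of it) and "bbox" ([left, top, width, height] in pixels, round what is visible of it).
- tip_of(camera, label): "pixel" ([row, column] in pixels: a listed point, or the origin of a listed thing).
The state is a dict: "time": time; "qpos": joint angles; "joint_velocities": joint speeds; "joint_efforts": joint torques, N m; "position": TCP position; "orientation": TCP orientation; "wrist_force": force on the tool from outside, world axes, zero at the start; "torque": the same for the moment, N m; "gripper_width": finger opening in m; "grasp_force": force on a finger pad.
Only numpy, scipy, OpenCV 4.12 (cv2) and the standard library are available. Lean on these libraries where they do the work, as an engineer would, in place of code of your own. Each camera call takes 0.05 s, during which the arm holds its last target. There are 200 camera calls.

## Task

Two of the aluminium clamp housings on the bench have been inspected and carry an orange tag on top: a round tag means passed, a bar-shaped tag means rejected. Put the round-tagged housing in the nest marked with a round tag and the bar-tagged housing in the nest marked with a bar, each set down (not dropped) upright and flat on the floor of its nest, its long side along the nest's long side, and let go.

Things in the scene. Friction and masses are not known exactly. Their poses are not given: they have to be found in the camera images.
- round_clamp_center (a point): Upright aluminium clamp housing: block 36 (x) by 60 (y) by 50 mm high, 0.2-0.35 kg, black thumbscrew 18 mm across sticking out 12 mm at +y, an orange round tag 28 mm across 3 mm thick on top. Point: block centre, 25 mm above its underside; z up. Grip across the 36 mm (along x), fingertips 17 mm above its underside to clear the nest's rims; may go in either way round. An untagged twin, no part of the job, stands 140 mm or more away.
- bar_clamp_center (a point): Upright aluminium clamp housing: block 36 (x) by 60 (y) by 50 mm high, 0.2-0.35 kg, black thumbscrew 18 mm across sticking out 12 mm at +y, an orange bar tag 10 by 52 mm (along y) 3 mm thick on top. Point: block centre, 25 mm above its underside; z up. Grip across the 36 mm (along x), fingertips 17 mm above its underside to clear the nest's rims; may go in either way round.
- round_nest: Nest for passed (round-tagged) housings: grey tray fixed to the bench, pocket 60 (x) by 100 mm (y) inside, floor 4 mm and tops of the 4 mm thick rims 14 mm above the bench. Origin: pocket centre at bench level; z up. A tab on its +x side, 8 mm high, carries an orange disc 28 mm across 55 mm from the origin. A seated housing has its centre 29 mm above the bench. The nests may swap sides.
- bar_nest: Nest for rejected (bar-tagged) housings: grey tray fixed to the bench, pocket 60 (x) by 100 mm (y) inside, floor 4 mm and tops of the 4 mm thick rims 14 mm above the bench. Origin: pocket centre at bench level; z up. A tab on its +x side, 8 mm high, carries an orange bar 10 mm by 52 mm 55 mm from the origin. A seated housing has its centre 29 mm above the bench. The nests may swap sides.
There are look-alikes about, which are no part of the job. Leave any green or purple look-alike of the part that bears round_clamp_center alone.

How it is judged:
By the outcome, as a careful person would: the job done as asked, in the order asked, and still so for the second after the job is handed in, with the robot touching nothing.
It also fails if it takes over 64 s, if anything falls off the work surface, if the arm or the gripper's body presses on something with over 40 N, if the wrist force passes 120 N, or if a joint passes its speed limit or range.

## Working session

There is one attempt and no reset: what is moved stays moved. The work goes in short steps, Python scripts to look and compute and a tool call to move; the robot and the scene stay as the last step left them, time stands still between calls to the robot, and variables do not carry over. Pictures are saved under pics/ and viewed, at most 10 in all, crops included, and the job is handed in when it is done.

Besides the shell and the picture viewer there is one more tool, called as name(argument=value, ...) on one line, values as JSON. drive_tool: Moves the arm, as the interface text tells. Its arguments: {"type":"object","properties":{"series":{"type":"array"}},"required":["series"]}

```bash
mkdir -p pics; python3 - <<'E'
from cell import *
import cv2,numpy as np
s=read_state();print(s['time'],s['position'],s['orientation'],tip_reach)
for n in("scene","side"):
    p,d=camera(n);cv2.imwrite(f"pics/{n}0.png",p[:,:,::-1]);np.savez(f"{n}0.npz",p=p,d=d)
    m=camera_model(n);print(n,m)
    for l in("round_clamp_center","bar_clamp_center","round_nest","bar_nest"):
        print(l,[(np.round(r['pixel']),round(r['score'],2)) for r in tip_of(n,l)])
print(camera_model("wrist"))
E
```

```text
0.0 [5.24604726e-01 8.31198998e-05 2.47622559e-01] [ 7.07095222e-01  7.07117894e-01 -4.65621964e-04 -6.43236760e-04] 0.017
scene {'camera_matrix': array([[550.13042359,   0.        , 318.10938831],
       [  0.        , 550.13042359, 225.02204285],
       [  0.        ,   0.        ,   1.        ]]), 'D': array([-0.06760891,  0.        ,  0.        ,  0.        ,  0.        ]), 'position': array([1.06255223, 0.77266687, 0.75198947]), 'attitude': array([ 0.24802263,  0.85109752, -0.44457724, -0.12833109])}
round_clamp_center [(array([202., 349.]), 0.79), (array([196., 299.]), 0.77), (array([177., 316.]), 0.71), (array([221., 290.]), 0.66), (array([155., 302.]), 0.6)]
bar_clamp_center [(array([309., 435.]), 0.95)]
round_nest [(array([244., 252.]), 0.73)]
bar_nest [(array([338., 328.]), 0.9)]
side {'camera_matrix': array([[601.37000648,   0.        , 310.99714901],
       [  0.        , 601.37000648, 248.04681011],
       [  0.        ,   0.        ,   1.        ]]), 'D': array([-0.08597613,  0.        ,  0.        ,  0.        ,  0.        ]), 'position': array([0.33023861, 0.75439066,
[... 280 characters left out ...]
., 281.]), 0.86)]
round_nest [(array([227., 238.]), 0.86)]
bar_nest [(array([359., 166.]), 0.61)]
{'camera_matrix': array([[395.01376534,   0.        , 319.04082665],
       [  0.        , 395.01376534, 240.37760067],
       [  0.        ,   0.        ,   1.        ]]), 'D': array([-0.03306248,  0.        ,  0.        ,  0.        ,  0.        ]), 'mount': array([[ 6.33800923e-05, -9.54349496e-01, -2.98692207e-01,
         7.52316002e-02],
       [ 9.99999870e-01, -9.04056575e-05,  5.01046475e-04,
        -7.50549150e-04],
       [-5.05176917e-04, -2.98692200e-01,  9.54349367e-01,
        -1.25472356e-01],
       [ 0.00000000e+00,  0.00000000e+00,  0.00000000e+00,
         1.00000000e+00]])}
```

View pics/scene0.png

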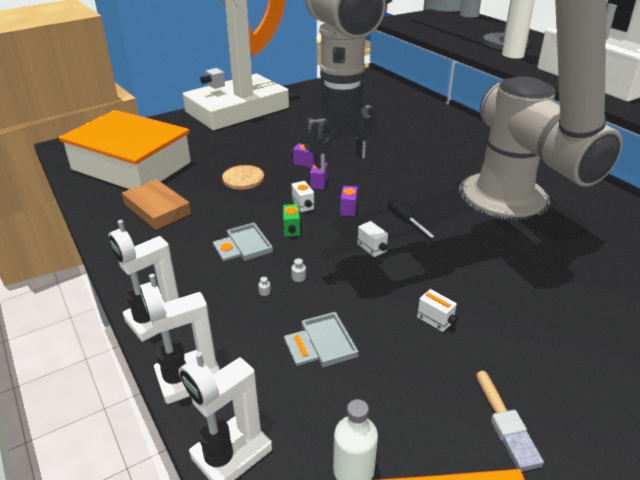

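View pics/side0.png

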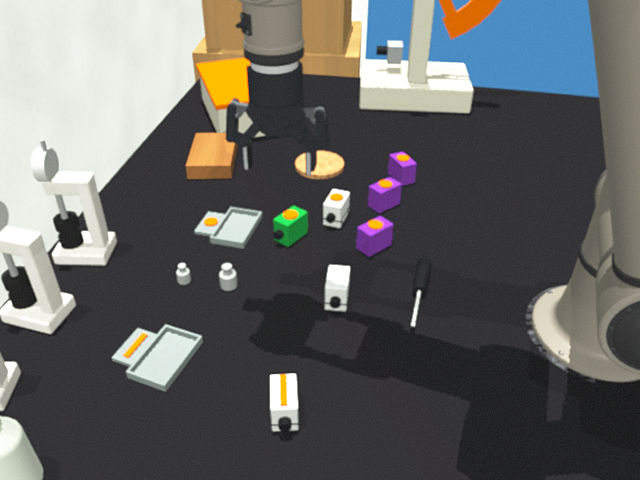

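Candidates (scene picture, col,row): the white housing with round tag is at (302,197). The green one is at (291,221), the purples at (348,200), (318,177) and (303,155), and the untagged twin at (373,238). The bar housing is at (437,308), and the nests are round at (243,242) and bar at (325,340). My choices are (302,197) for round and (437,308) for bar. Next I'll measure both and take a close crop.

```bash
cat > h.py <<'E'
import numpy as np,cv2
from cell import *
from scipy.spatial.transform import Rotation as R
def pose(n,s=None):
    m=camera_model(n)
    if n=="wrist":
        T=np.eye(4);T[:3,:3]=R.from_quat(s['orientation']).as_matrix();T[:3,3]=s['position']
        return m,T@m['mount']
    T=np.eye(4);T[:3,:3]=R.from_quat(m['attitude']).as_matrix();T[:3,3]=m['position'];return m,T
def cloud(n,d,s=None):
    m,T=pose(n,s);v,u=np.mgrid[:480,:640]
    q=cv2.undistortPoints(np.stack([u,v],-1).reshape(-1,1,2).astype(float),m['camera_matrix'],m['D']).reshape(480,640,2)
    P=np.dstack([q*d[...,None],d]);W=P@T[:3,:3].T+T[:3,3];W[d<=0]=np.nan;return W
def rect(pts):
    (c,wh,a)=cv2.minAreaRect((pts*1000).astype(np.float32));w,h=wh
    if w>h:w,h,a=h,w,a+90   # long side direction = a+90
    return np.round(c,1),round(w,1),round(h,1),round(((a+90)+90)%180-90,1)
E
python3 - <<'E'
from h import *
out=[]
for n,px in(("scene",dict(rc=(302,188),green=(291,211),p1=(348,191),p2=(318,170),twin=(373,231),bar=(437,300),rtag=(227,247),btag=(301,346),rn=(250,240),bn=(329,338))),("side",dict(rc=(337,195),green=(290,215),p1=(375,222),p2=(385,188),twin=(338,275),bar=(283,388),rtag=(211,222),btag=(135,346),rn=(237,227),bn=(165,357)))):
    z=np.load(n+"0.npz");W=cloud(n,z['d'])
    hsv=cv2.cvtColor(z['p'],cv2.COLOR_RGB2HSV);orange=((hsv[...,0]>5)&(hsv[...,0]<22)&(hsv[...,1]>150)).astype(np.uint8)
    k,L=cv2.connectedComponents(orange)
    for a,(u,v) in px.items():
        c=W[v,u];near=np.hypot(W[...,0]-c[0],W[...,1]-c[1])<.05
        if a in("rn","bn"):
            print(n,a,np.round(c*1000));continue
        if 'tag' in a: M=L==L[v,u]
        else: M=near&(W[...,2]>.042)&(W[...,2]<.065)
        print(n,a,np.round(c*1000),M.sum(),rect(W[M][:,:2]))
z=np.load("scene0.npz")['p'][140:270,220:400];cv2.imwrite("pics/crop.png",cv2.resize(z,None,fx=4,fy=4,interpolation=2)[:,:,::-1])
E
```

```text
scene rc [ 472. -233.   51.] 227 (array([ 469.9, -234.2]), 38.2, 64.5, 80.7)
scene green [ 548. -156.   53.] 254 (array([ 545.8, -158.6]), 34.7, 67.2, 60.2)
scene p1 [ 385. -160.   52.] 220 (array([ 385.3, -154.7]), 36.2, 65.4, 49.5)
scene p2 [ 388. -293.   48.] 96 (array([ 379.8, -301.2]), 36.2, 63.3, 47.8)
scene twin [435.   7.  51.] 323 (array([431.7,   1.8]), 38.5, 67.5, -87.6)
scene bar [471. 252.  54.] 527 (array([467. , 250.7]), 40.4, 61.5, -76.8)
scene rtag [ 711. -163.   11.] 71 (array([ 711.6, -167. ]), 22.8, 26.7, 61.8)
scene btag [724. 179.  12.] 113 (array([722.7, 175.1]), 9.5, 52.2, 78.5)
scene rn [ 651. -171.    2.]
scene bn [667. 184.   5.]
side rc [ 471. -243.   53.] 359 (array([ 472.2, -236.5]), 36.4, 64.0, 80.9)
side green [ 548. -159.   52.] 414 (array([ 547.1, -160.1]), 38.2, 62.3, 61.1)
side p1 [ 388. -167.   51.] 460 (array([ 388. , -157.6]), 40.3, 63.2, 49.1)
side p2 [ 380. -291.   50.] 346 (array([ 381.4, -303.3]), 39.2, 62.7, 51.1)
side twin [432.  -6.  48.] 566 (array([ 4.336e+02, -1.000e-01]), 36.2, 62.5, -87.1)
side bar [468. 247.  54.] 997 (array([466.7, 248.9]), 35.2, 60.7, -76.6)
side rtag [ 711. -166.   10.] 303502 (array([nan, nan]), 0.0, 0.0, -90.0)
side btag [722. 177.  10.] 303502 (array([nan, nan]), 0.0, 0.0, -90.0)
side rn [ 659. -168.    3.]
side bn [672. 182.   2.]
```

View pics/crop.png

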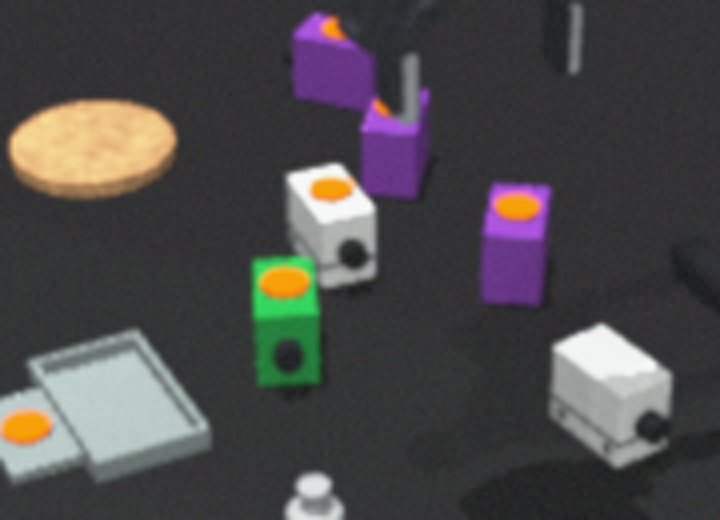

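The crop shows the white housing with the round tag, thumbscrew facing the camera, at crop (332,188), scene (303,187). The green and purple ones are clearly separate. Moving above it.

drive_tool(series=[-30,-7,6,0,0,0.03,85,-65,-15,14,0,0,0.07,85,-105,-24,24,0,0,0.1,85,-145,-33,34,0,0,0.13,85,-180,-41,40,0,0,0.157,85,-210,-48,45,0,0,0.157,85,-228,-52,48,0,0,0.157,85,-235,-54,48,0,0,0.157,85,-235,-54,48,0,0,0.157,85,-235,-54,48,0,0,0.157,85,-235,-54,48,0,0,0.157,85])

```text
time: 1.42
position: [0.4714, -0.2338, 0.2006]
orientation: [0.76, 0.65, 0.0, 0.0]
wrist_force: [-0.6, 0.5, 0.3]
gripper_width: 0.085
grasp_force: 0.0
```

```bash
cat >> h.py <<'E'
def look(name):
    s=read_state();p,d=camera("wrist");cv2.imwrite(f"pics/{name}.png",p[:,:,::-1]);W=cloud("wrist",d,s)
    print(s['time'],np.round(s['position']*1000,1),"tool x dir",np.round(np.degrees(np.arctan2(*R.from_quat(s['orientation']).as_matrix()[[1,0],0])),1),s['gripper_width'],s['wrist_force'].round(1))
    return s,p,W
def top(W,c,lo,hi,r=.05):
    M=(np.hypot(W[...,0]-c[0],W[...,1]-c[1])<r)&(W[...,2]>lo)&(W[...,2]<hi);print(M.sum(),rect(W[M][:,:2]),np.median(W[M][:,2]));return M
E
python3 - <<'E'
from h import *
s,p,W=look("w1");top(W,(.471,-.235),.042,.06)
E
```

```text
1.4167 [ 471.4 -233.8  200.6] tool x dir 81.1 0.08499566090668939 [-0.6  0.5  0.3]
3911 (array([ 470.6, -239.7]), 36.1, 59.9, 80.7) 0.0501556819858765
```

View pics/w1.png

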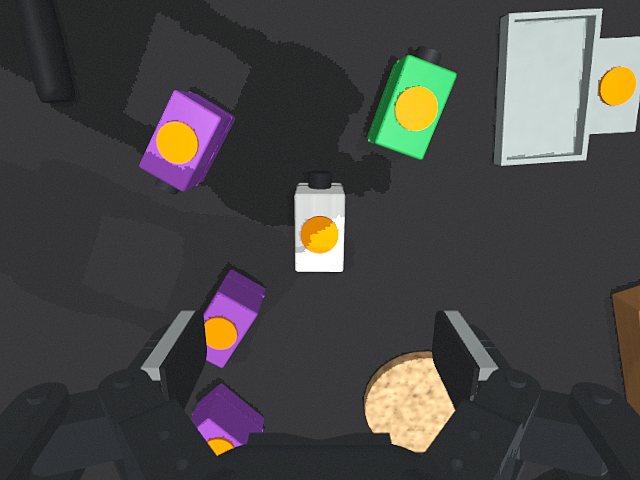

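The wrist view shows the white round-tagged housing aligned between the fingers at (320,230), with green at (415,108) and purple at (185,140) and (225,320), all clear. Descending and gripping.

drive_tool(series=[-1,0,15,0,0,0,75,-3,0,40,0,0,0,75,-5,0,70,0,0,0,75,-5,0,100,0,0,0,75,-5,0,128,0,0,0,75,-5,0,150,0,0,0,75,-5,0,162,0,0,0,75,-5,0,167,0,0,0,75,-5,0,167,0,0,0,75,-5,0,167,0,0,0,30,-5,0,167,0,0,0,20,-5,0,167,0,0,0,20,-5,0,167,0,0,0,20,-5,0,167,0,0,0,20,-5,0,167,0,0,0,20,-5,0,167,0,0,0,20])

```text
time: 2.8
position: [0.471, -0.2403, 0.0347]
orientation: [0.76, 0.649, 0.0, 0.001]
wrist_force: [-0.1, 1.7, 6.7]
gripper_width: 0.035
grasp_force: 61.4
```

drive_tool(series=[0,0,-4,0,0,0,20,0,0,-14,0,0,0,20,0,0,-32,0,0,0,20,0,0,-55,0,0,0,20,0,0,-80,0,0,0,20,0,0,-105,0,0,0,20,0,15,-130,0,0,0,20,0,35,-150,0,0,0,20,0,50,-160,0,0,0,20,0,60,-165,0,0,0,20,0,60,-165,0,0,0,20,0,60,-165,0,0,0,20])

```text
time: 3.8
position: [0.5291, -0.249, 0.1984]
orientation: [0.76, 0.65, -0.0, -0.0]
wrist_force: [-0.1, -0.9, -3.8]
gripper_width: 0.0347
grasp_force: 60.8
```

```bash
python3 - <<'E'
from h import *
s,p,W=look("w2")
print("nest r");top(W,(.657,-.17),.0115,.03,.075);top(W,(.657,-.17),.012,.03,.068)
hsv=cv2.cvtColor(p,cv2.COLOR_RGB2HSV);o=(hsv[...,0]>5)&(hsv[...,0]<24)&(hsv[...,1]>150)
M=o&(np.hypot(W[...,0]-.711,W[...,1]+.167)<.03);print("tag",M.sum(),np.nanmean(W[M],0))
E
```

```text
3.8 [ 529.1 -249.   198.4] tool x dir 81.0 0.03471555488824623 [-0.1 -0.9 -3.8]
nest r
3164 (array([ 673.6, -167.5]), 103.5, 107.9, 84.4) 0.01369561707548439
2890 (array([ 673.2, -167.5]), 102.6, 107.9, 84.6) 0.013799826681685418
tag 1153 [ 0.71099131 -0.1701951   0.01090243]
```

View pics/w2.png

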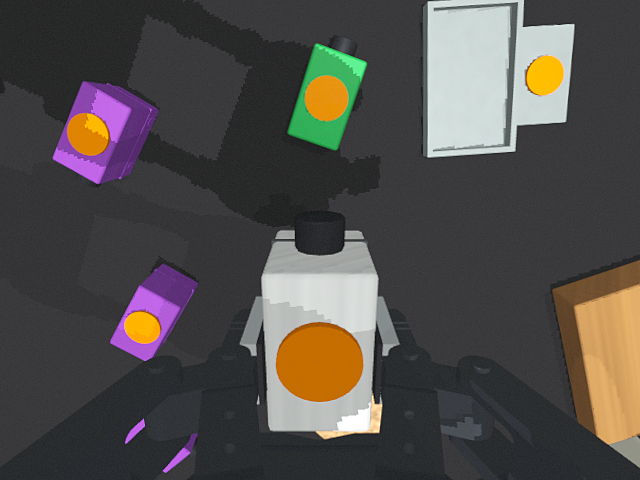

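The wrist view shows the housing held square, with its tag at (320,360). The round nest is at (472,78) with its disc at (545,75). Carrying it over.

drive_tool(series=[6,7,0,0,0,0,20,20,22,0,0,0,-0.02,20,38,42,0,0,0,-0.04,20,58,64,0,0,0,-0.061,20,76,84,10,0,0,-0.061,20,90,100,25,0,0,-0.061,20,99,109,45,0,0,-0.061,20,102.5,113,65,0,0,-0.061,20,102.5,113,85,0,0,-0.061,20,102.5,113,98,0,0,-0.061,20,102.5,113,105,0,0,-0.061,20,102.5,113,105,0,0,-0.061,20,102.5,113,105,0,0,-0.061,20])

```text
time: 4.93
position: [0.6571, -0.1657, 0.0934]
orientation: [0.74, 0.672, -0.0, -0.0]
wrist_force: [1.1, -0.4, -1.9]
gripper_width: 0.0349
grasp_force: 60.7
```

```bash
python3 - <<'E'
from h import *
s,p,W=look("w3")
E
```

```text
4.9333 [ 657.1 -165.7   93.4] tool x dir 84.5 0.03488984800447428 [ 1.1 -0.4 -1.9]
```

View pics/w3.png

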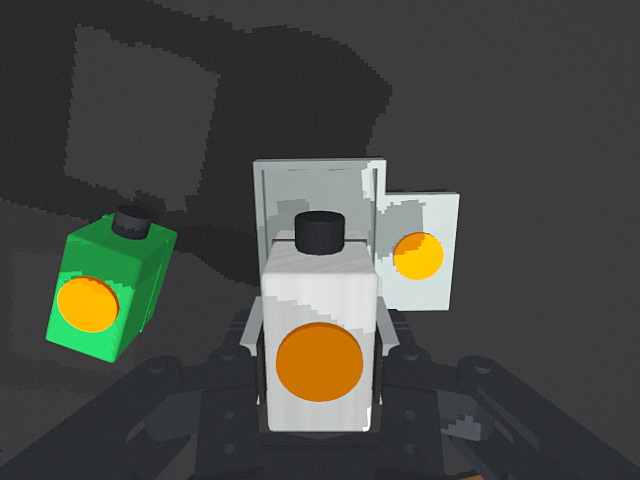

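The nest is centred under the housing at (320,165–), and everything is square. Setting it down slowly.

drive_tool(series=[0,0,8,0,0,0,20,0,0,20,0,0,0,20,0,0,32,0,0,0,20,0,0,42,0,0,0,20,0,0,48,0,0,0,20,0,0,51,0,0,0,20,0,0,52.5,0,0,0,20,0,0,53.5,0,0,0,20,0,0,54,0,0,0,20,0,0,54,0,0,0,20,0,0,54,0,0,0,20])

```text
time: 5.9
position: [0.6574, -0.1658, 0.0399]
orientation: [0.74, 0.672, 0.0, 0.0]
wrist_force: [0.5, 0.2, -2.4]
gripper_width: 0.0351
grasp_force: 60.7
```

drive_tool(series=[0,0,0.5,0,0,0,20,0,0,0.9,0,0,0,20,0,0,1.2,0,0,0,20,0,0,1.4,0,0,0,20,0,0,1.4,0,0,0,20])

```text
time: 6.32
position: [0.6573, -0.1658, 0.0387]
orientation: [0.74, 0.672, 0.0, 0.0]
wrist_force: [-1.6, 0.5, 4.1]
gripper_width: 0.0354
grasp_force: 61.3
```

Contact felt. Releasing and retreating upward.

drive_tool(series=[0,0,0,0,0,0,45,0,0,0,0,0,0,60,0,0,0,0,0,0,65,0,0,0,0,0,0,65,0,0,0,0,0,0,65,0,0,-5,0,0,0,65,0,0,-20,0,0,0,65,0,0,-45,0,0,0,65,0,0,-75,0,0,0,65,0,0,-105,0,0,0,65,0,0,-135,0,0,0,80,0,0,-155,0,0,0,80,0,0,-160,0,0,0,80,0,0,-160,0,0,0,80])

```text
time: 7.48
position: [0.6579, -0.166, 0.2001]
orientation: [0.74, 0.672, 0.001, 0.002]
wrist_force: [0.1, -0.6, -0.4]
gripper_width: 0.08
grasp_force: 0.0
```

```bash
python3 - <<'E'
from h import *
s,p,W=look("w4");top(W,(.657,-.166),.046,.065);top(W,(.657,-.166),.0115,.02,.075)
E
```

```text
7.4833 [ 657.9 -166.   200.1] tool x dir 84.5 0.08001285694004898 [ 0.1 -0.6 -0.4]
4106 (array([ 657.1, -165.7]), 36.2, 60.5, 84.7) 0.054120865477024965
2348 (array([ 674. , -167.4]), 101.5, 108.6, 85.2) 0.01373891386721543
```

View pics/w4.png

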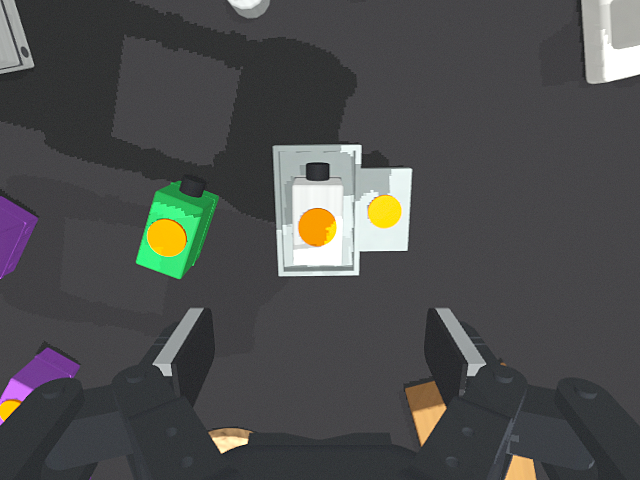

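Round housing is seated: top at 54 mm, centred and aligned in the nest at (318,210). Next is the bar housing.

drive_tool(series=[8,-5,0,0,0,-0.01,80,27,-16,0,0,0,-0.03,80,55,-32,0,0,0,-0.06,80,86,-50,0,0,0,-0.09,80,118,-69,0,0,0,-0.12,80,150,-87,0,0,0,-0.15,80,182,-106,0,0,0,-0.18,80,214,-125,0,0,0,-0.21,80,246,-143,0,0,0,-0.24,80,278,-162,0,0,0,-0.27,80,310,-181,0,0,0,-0.3,80,342,-199,0,0,0,-0.328,80,370,-216,0,0,0,-0.328,80,388,-226,0,0,0,-0.328,80,394.5,-230,0,0,0,-0.328,80,394.5,-230,0,0,0,-0.328,80,394.5,-230,0,0,0,-0.328,80,394.5,-230,0,0,0,-0.328,80])

```text
time: 9.03
position: [0.4662, 0.248, 0.1973]
orientation: [0.621, 0.784, -0.001, -0.0]
wrist_force: [-1.0, -0.8, -0.1]
gripper_width: 0.0799
grasp_force: 0.0
```

```bash
python3 - <<'E'
from h import *
s,p,W=look("w5");top(W,(.467,.249),.042,.06)
hsv=cv2.cvtColor(p,cv2.COLOR_RGB2HSV);o=(hsv[...,0]>5)&(hsv[...,0]<24)&(hsv[...,1]>150)
M=o&(np.hypot(W[...,0]-.467,W[...,1]-.249)<.05);print("tag",M.sum(),rect(W[M][:,:2]))
E
```

```text
9.0333 [466.2 248.  197.3] tool x dir 103.2 0.07989643522789515 [-1.  -0.8 -0.1]
4068 (array([466.9, 247.3]), 35.9, 60.3, -75.6) 0.05009545655415268
tag 695 (array([465. , 253.6]), 9.1, 38.8, -76.3)
```

drive_tool(series=[-1,0.5,12,0,0,-0.015,75,-1,0.5,38,0,0,-0.015,75,-1,0.5,68,0,0,-0.015,75,-1,0.5,98,0,0,-0.015,75,-1,0.5,126,0,0,-0.015,75,-1,0.5,147,0,0,-0.015,75,-1,0.5,158,0,0,-0.015,75,-1,0.5,162.5,0,0,-0.015,75,-1,0.5,162.5,0,0,-0.015,75,-1,0.5,162.5,0,0,-0.015,30,-1,0.5,162.5,0,0,-0.015,20,-1,0.5,162.5,0,0,-0.015,20,-1,0.5,162.5,0,0,-0.015,20,-1,0.5,162.5,0,0,-0.015,20,-1,0.5,162.5,0,0,-0.015,20,-1,0.5,162.5,0,0,-0.015,20])

```text
time: 10.42
position: [0.4675, 0.2484, 0.0368]
orientation: [0.615, 0.789, 0.001, 0.001]
wrist_force: [-1.0, -0.7, 6.4]
gripper_width: 0.0349
grasp_force: 61.3
```

drive_tool(series=[0,0,-4,0,0,0,20,0,0,-14,0,0,0,20,0,0,-32,0,0,0,20,0,0,-55,0,0,0,20,-5,2,-80,0,0,0,20,-18,6,-105,0,0,0,20,-40,13,-130,0,0,0,20,-68,22,-150,0,0,0,20,-98,32,-160,0,0,0,20,-128,41,-163,0,0,0,20,-158,51,-163,0,0,0,20,-184,59,-163,0,0,0,20,-202,65,-163,0,0,0,20,-210,67.5,-163,0,0,0,20,-210,67.5,-163,0,0,0,20,-210,67.5,-163,0,0,0,20])

```text
time: 11.75
position: [0.5829, 0.0615, 0.1985]
orientation: [0.615, 0.789, -0.0, -0.0]
wrist_force: [-0.2, -0.6, -1.6]
gripper_width: 0.0351
grasp_force: 60.2
```

```bash
python3 - <<'E'
from h import *
s,p,W=look("w6")
top(W,(.669,.186),.0115,.03,.075)
hsv=cv2.cvtColor(p,cv2.COLOR_RGB2HSV);o=(hsv[...,0]>5)&(hsv[...,0]<24)&(hsv[...,1]>150)
M=o&(np.hypot(W[...,0]-.723,W[...,1]-.175)<.04);print("tag",M.sum(),rect(W[M][:,:2]))
E
```

```text
11.75 [582.9  61.5 198.5] tool x dir 104.1 0.03508726516193917 [-0.2 -0.6 -1.6]
3127 (array([680.8, 181.2]), 94.0, 108.9, 78.3) 0.01377309644707786
tag 941 (array([721.8, 172.3]), 11.2, 52.0, 77.6)
```

View pics/w6.png

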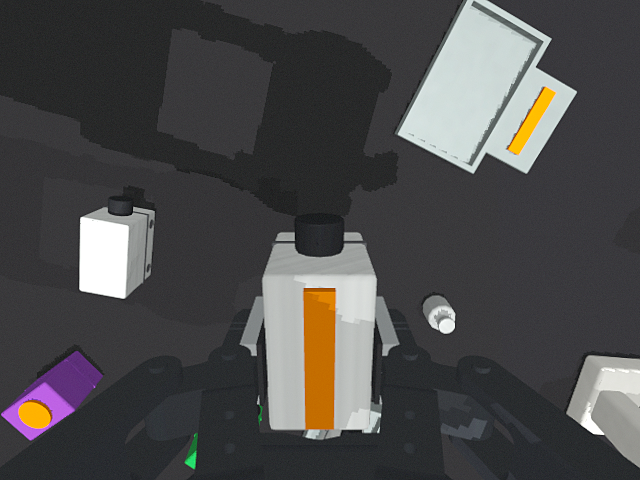

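The wrist view shows the bar housing held square, tag at (320,358). The bar nest is at (475,85) with its bar at (530,120). Carrying it over with a turn of −26°.

drive_tool(series=[6,7,0,0,0,0.03,20,18,21,0,0,0,0.08,20,34,39,0,0,0,0.15,20,52,60,0,0,0,0.22,20,70,80,0,0,0,0.29,20,84,96,10,0,0,0.36,20,94,107,25,0,0,0.42,20,98,112.5,45,0,0,0.456,20,98,112.5,68,0,0,0.456,20,98,112.5,88,0,0,0.456,20,98,112.5,100,0,0,0.456,20,98,112.5,105,0,0,0.456,20,98,112.5,105,0,0,0.456,20,98,112.5,105,0,0,0.456,20])

```text
time: 12.97
position: [0.669, 0.1841, 0.0945]
orientation: [0.777, 0.63, 0.001, 0.0]
wrist_force: [-0.7, 0.3, -1.7]
gripper_width: 0.0353
grasp_force: 60.2
```

```bash
python3 - <<'E'
from h import *
s,p,W=look("w7")
E
```

```text
12.9667 [669.  184.1  94.5] tool x dir 78.1 0.035331666046462026 [-0.7  0.3 -1.7]
```

View pics/w7.png

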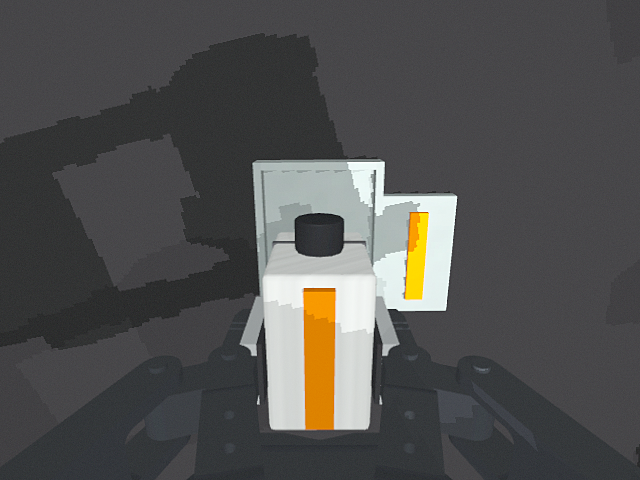

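The housing is centred and square over the bar nest. Lowering it.

drive_tool(series=[0,0,8,0,0,0,20,0,0,20,0,0,0,20,0,0,32,0,0,0,20,0,0,42,0,0,0,20,0,0,47,0,0,0,20,0,0,50,0,0,0,20,0,0,51.5,0,0,0,20,0,0,52.5,0,0,0,20,0,0,53,0,0,0,20,0,0,53,0,0,0,20])

```text
time: 13.85
position: [0.669, 0.1836, 0.041]
orientation: [0.777, 0.63, 0.0, 0.0]
wrist_force: [0.4, 0.5, -1.9]
gripper_width: 0.0349
grasp_force: 60.4
```

drive_tool(series=[0,0,0.4,0,0,0,20,0,0,0.8,0,0,0,20,0,0,1.1,0,0,0,20,0,0,1.1,0,0,0,20,0,0,1.1,0,0,0,20])

```text
time: 14.27
position: [0.669, 0.1836, 0.0409]
orientation: [0.777, 0.63, 0.001, 0.0]
wrist_force: [-3.2, -0.9, 6.1]
gripper_width: 0.0351
grasp_force: 61.4
```

Contact felt. Releasing and retreating.

drive_tool(series=[0,0,0,0,0,0,45,0,0,0,0,0,0,60,0,0,0,0,0,0,65,0,0,0,0,0,0,65,0,0,0,0,0,0,65,0,0,-5,0,0,0,65,0,0,-20,0,0,0,65,0,0,-45,0,0,0,65,0,0,-75,0,0,0,65,0,0,-105,0,0,0,65,0,0,-135,0,0,0,80,0,0,-155,0,0,0,80,0,0,-160,0,0,0,80,0,0,-160,0,0,0,80])

```text
time: 15.43
position: [0.6694, 0.1837, 0.2016]
orientation: [0.777, 0.63, 0.002, 0.001]
wrist_force: [0.1, 1.0, -0.4]
gripper_width: 0.08
grasp_force: 0.0
```

```bash
python3 - <<'E'
from h import *
s,p,W=look("w8");M=top(W,(.668,.184),.046,.065)
A=W[M];A=A[np.abs(A[:,2]-.054)<.0015];print("tilt",np.linalg.lstsq(np.c_[A[:,:2],np.ones(len(A))],A[:,2],rcond=None)[0][:2])
top(W,(.668,.184),.0115,.02,.075)
p,d=camera("scene");W=cloud("scene",d);top(W,(.657,-.166),.046,.065)
E
```

```text
15.4333 [669.4 183.7 201.6] tool x dir 78.0 0.07997134425324387 [ 0.1  1.  -0.4]
4027 (array([668.7, 182.3]), 36.1, 60.7, 78.0) 0.05411950732510634
tilt [ 7.10222447e-05 -7.37414829e-04]
2295 (array([680.8, 180.3]), 93.4, 108.5, 78.1) 0.013784864009120212
293 (array([ 656.4, -161.3]), 38.1, 64.1, 86.5) 0.05309603912968308
```

View pics/w8.png

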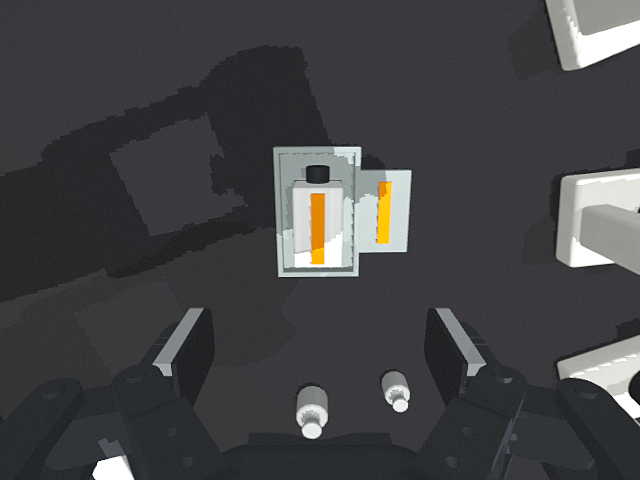

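The bar housing sits flat (top at 54 mm, no tilt) and aligned in the bar nest at (318,212). Both are released, so I'm handing in.

```bash
python3 -c "
from cell import *
print(close_job())"
```

```text
the job is handed in; nothing more can be done
None
```

The round-tagged and bar-tagged housings each sit upright, aligned and released in their matching nests, and the job was handed in at about 15.5 s; no verdict came back.

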